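# Tare the resin dish on the bench balance

## Task

The empty glass dish is on the balance, ready for weighing out resin. With the fingertips, push the clear draught cover over until it is shut over the pan, then press the tare key (the long bar-shaped key, the middle one of the three) lightly and take the hand away. Grasp and lift nothing: do not press the two round keys, do not shift the balance or the dish, and leave the bottles and the pot where they stand.

Things in the scene. Friction and masses are not known exactly. Their poses are not given: they have to be found in the camera images.
- balance: White bench balance, loose, 1.3 kg, 181 mm deep (its x) by 150 mm wide (its y). Origin: centre of its footprint, on the bench; x points from its front (keys) to its rear (hinge), z up. The weighing deck is 46 mm high; the front 60 mm is a grey panel with a blank display and three keys, sloping down to the front by 0.14 rad (46 to 37 mm high).
- cover (a joint): Angle of the clear draught cover, rad: 0 = shut over the pan, 1.70 = fully open, leaning back just past upright; it starts anywhere from 1.1 up. Hinge line along the balance's y at x = +83.5, z = 48.5 mm in its frame. Friction and a damper: from 1.0 to 1.3 it stays where it is, above that it sinks back open, pushed forward (towards the keys) below 0.9 it sinks shut by itself in 1 to 3 s.
- cover_lip (a point): Middle of the clear finger lip (36 mm wide, 12 mm long, 3 mm thick) on the cover's front edge: the top of the cover when it is open (about 160 mm above the bench); at the front, 81 mm high, when shut.
- cover_top (a point): Centre of the outer face of the cover's top plate. The cover is an open-bottomed clear box, 105 mm deep, 112 mm wide, 34 mm high above the hinge line, 80 g. Fully open, this plate stands upright facing the rear, about 45 mm behind the hinge line, and is pushed from behind with under 2 N; shut, it faces up, 83 mm above the bench.
- tare_key (a joint): Travel of the tare key, m: 0 = up, 0.004 = fully down. Sprung: it starts to move at about 1 N and is fully down at about 4.5 N; it comes back up when let go. It counts as pressed from half-way (0.002).
- tare_key_top (a point): Centre of the top of the tare key, the dark bar-shaped key 42 mm wide (along the balance's y) and 14 mm deep, in the middle of the row of three near the front edge. It stands 6 mm proud of the sloping panel, about 45 mm above the bench, and moves square to the panel (almost straight down).
- left_key (a joint): Travel of the left round key, m: 0 = up, 0.004 = down. To be left alone.
- left_key_top (a point): Centre of the top of the left round key, 17 mm across, 53 mm to the +y side of the tare key, same height and springing.
- right_key (a joint): Travel of the right round key, m: 0 = up, 0.004 = down. To be left alone.
- right_key_top (a point): Centre of the top of the right round key, 17 mm across, 53 mm to the -y side of the tare key, same height and springing.
- pan_center (a point): Centre of the top of the round steel pan (88 mm across), 56 mm above the bench, 30 mm behind the balance's centre. Note: a fixed ring magnifier hangs at about x 0.16-0.42, y 0.03-0.27, z 0.34-0.54 m; its arm runs at z 0.50-0.56 m from there to a post near (0.89, 0.47). A hand that starts on its left must pass over it: lift the arm back and high first.
- glass_dish: Shallow round glass dish, 77 mm across, 16 mm high, loose on the pan; origin at the centre of its underside, z up. It stands clear of the shut cover.
- resin_bottle: White bottle with a screw cap, 42 mm across, 64 mm high, loose beside the balance; origin at the centre of its underside. To be left alone.
- gel_pot: White pot with a screw cap, 48 mm across, 52 mm high, loose beside the balance; origin at the centre of its underside. To be left alone.
- solvent_bottle: Small brown bottle with a black cap, 33 mm across, 68 mm high, loose beside the balance; origin at the centre of its underside. To be left alone.
Not all that is in view belongs to the job. Leave any orange look-alike of the glass_dish alone.

How it is judged:
By the outcome, as a careful person would: the job done as asked, in the order asked, and still so for the second after the job is handed in, with the robot touching nothing.
It also fails if it takes over 45 s, if anything falls off the work surface, if the arm or the gripper's body presses on something with over 40 N, if the wrist force passes 120 N, or if a joint passes its speed limit or range.

## Robot

A 7-joint arm with a two-finger parallel gripper is mounted at the origin on the work surface; the furniture and walls round the work are solid. World frame = base frame: x ahead of the robot, y to its left, z up, the work surface at z = 0. Lengths are in m, angles in rad, forces in N, time in s.
With the tool pointing down it reaches from about 0.425 to 0.925 m from the base axis. Payload 6.8 kg.
Tool frame: the origin (TCP) lies midway between the tips of the shut fingers; the grasp point (between the pads) lies 19 mm behind it (bot.pinch_z is the distance from the TCP to the grasp point, in m); x points along the fingers, y is the direction in which the jaws open and shut, and the axes are right-handed (so a half turn about x gives the same grasp; the last joint's range is limited). The gripper opens to 85 mm and grips with 20 to 120 N. Pads are 22 mm wide; open, the fingers measure 114 mm over their backs; the gripper's body (76 mm by 85 mm) begins 54 mm behind the grasp point. The pads swing forward as they close: fully open they stand 13 mm farther back than shut.
Start: joints at [1.12, 0.477, 0.022, 1.555, -0.011, 1.109, -0.083], TCP at [0.227, -0.636, 0.231] pointing down, gripper open.
Joint ranges: [-2.96, 2.96], [-0.34, 2.1], [-1.41, 1.46], [0.24, 2.44], [-1.37, 4.51], [0.17, 1.92], [-2.96, 2.96]. Speed limits (rad/s): [2.39, 2.39, 3.14, 3.14, 3.14, 3.14, 3.14].

## Interface

Orientations are given as a unit quaternion [w, x, y, z].
In Python, from station import bot gives the robot as it stands. The module is installed in compiled form; this text tells all that it offers.
- The arm moves only by the tool step_arm, never from a script. Its argument "plan" is a list of rows, each a list of 6 numbers: the shift along the tool's x, y, z in units of 40 mm (1.0 is 40 mm), then the turn, a rotation vector about the tool's x, y, z in units of 360 degrees (1.0 is 360 degrees). In form: [[dx, dy, dz, ax, ay, az], ...]. A call has 1 to 8 rows; each row shifts and turns the commanded pose from where the row before left it, along the tool's axes as they then stand; what a row does not reach is not made up. A row lasts 1/8 s, in which the tool goes at most 62.5 mm and 10.7 degrees, less where a joint would pass 70% of its speed; a pose out of reach is approached as far as the arm can. A call with a number of a shift or a turn outside -1 to 1 is refused whole. A call with a gripper value outside its range is refused whole. "fingers" is the closure, from -1 (fully open) to 1 (shut), set as the call begins (left out, the last holds). The fingers move at their own pace and stop on an object; "force" is the grip in N (left out, the last holds). Time passes only in rows, so rows that do not move let the fingers close. It gives the time, the measured TCP pose, the force and the opening at its end, in the units of the state.
- bot.get_obs(): the state, without advancing time (a new reading comes with each control period).
- bot.read_camera(name): name is "side" or "top" or "wrist"; returns (picture, depth): 420x560x3 uint8, red, green, blue; 420x560 float32, m along the optical axis (not along the pixel's ray), 0 where there is no reading.
- bot.camera_model(name): a dict with "mtx" (3x3 intrinsics, pixels), "origin" and "rotation" of the camera in the world; the wrist camera has in their place "T_tool_cam" (4x4, takes a point from camera to tool coordinates, whose origin is the TCP and whose axes are the tool frame's). Camera axes: x right, y up, looking along -z (the intrinsics and any distortion apply to the point x, -y, -z); pixel columns grow to the right and rows downward; lengths in m; the calibration is good to about 2 mm. A picture is of the moment at which its call begins: read the wrist's pose just before it. camera_model takes no time and is no camera call.
- bot.hand_in(): hands the job in, once; it reports no verdict.
The state is a dict: "t": time; "q": joint angles; "joint_vel": joint speeds; "joint_torque": joint torques, N m; "eef_pos": TCP position; "tool_rot": TCP orientation; "contact_force": force on the tool from outside, world axes, zero at the start; "torque": the same for the moment, N m; "gripper_width": opening from 0.0 (shut) to 1.0 (fully open).
Only numpy, scipy, OpenCV 4.12 (cv2) and the standard library are available. Lean on these libraries where they do the work, as an engineer would, in place of code of your own. Each camera call takes 0.05 s, during which the arm holds its last target.

## Working session

There is one attempt and no reset: what is moved stays moved. The work goes in short steps, Python scripts to look and compute and a tool call to move; the robot and the scene stay as the last step left them, time stands still between calls to the robot, and variables do not carry over. Pictures are saved under pics/ and viewed, and the job is handed in when it is done.

Besides the shell and the picture viewer there is one more tool, called after "Call:" as name([rows], argument=value, ...), one row to a line, values as JSON. step_arm: Moves the arm, as the interface text tells. Shifts and turns lie within -1 to 1; 1 stands for 40 mm of shift or 360 degrees of turn. Its arguments: {"type":"object","properties":{"plan":{"type":"array"},"fingers":{"type":"number"},"force":{"type":"number"}},"required":["plan"]}

```bash
ls; mkdir -p pics
python3 - <<'E'
from station import bot
import cv2, numpy as np
o=bot.get_obs()
for k,v in o.items(): print(k,np.round(v,4))
for n in ["side","top","wrist"]:
    m=bot.camera_model(n); print(n,m)
    p,d=bot.read_camera(n)
    cv2.imwrite(f"pics/{n}0.png",p[:,:,::-1]); np.save(f"pics/{n}0.npy",d)
E
```

```text
pics
t 0.0
q [ 1.1199  0.4778  0.0223  1.5565 -0.0115  1.1093 -0.0831]
joint_vel [-0.0005 -0.      0.0008  0.     -0.0022 -0.0013  0.0008]
joint_torque [-1.00000e-04 -5.96452e+01  1.60800e+00 -2.81192e+01  1.25000e-02
  9.50000e-03  0.00000e+00]
eef_pos [ 0.2266 -0.6352  0.2303]
tool_rot [-0.12   -0.6966 -0.1212  0.6969]
contact_force [-0.2775 -0.7238 -0.8311]
torque [ 0.0189 -0.0129 -0.0002]
gripper_width 0.9963
side {'mtx': array([[453.85312138,   0.        , 279.86300225],
       [  0.        , 453.85312138, 210.820146  ],
       [  0.        ,   0.        ,   1.        ]]), 'origin': array([0.37892259, 0.68400998, 0.47331086]), 'rotation': array([-0.10356827, -0.06144945,  0.50715931,  0.85339733])}
top {'mtx': array([[395.50154633,   0.        , 270.27872301],
       [  0.        , 395.50154633, 210.82725502],
       [  0.        ,   0.        ,   1.        ]]), 'origin': array([ 0.47115749, -0.05763907,  0.92972135]), 'rotation': array([-0.69994499, -0.04372561,  0.02964531,  0.71224029])}
wrist {'mtx': array([[290.63460665,   0.        , 277.70594774],
       [  0.        , 290.63460665, 213.491044  ],
       [  0.        ,   0.        ,   1.        ]]), 'T_tool_cam': array([[-8.67446090e-04,  2.60543614e-01, -9.65461689e-01,
        -1.41217077e-01],
       [ 9.99999612e-01,  3.72421481e-04, -7.97974404e-04,
         8.57296058e-04],
       [ 1.51651537e-04, -9.65462007e-01, -2.60543836e-01,
        -6.54666370e-02],
       [ 0.00000000e+00,  0.00000000e+00,  0.00000000e+00,
         1.00000000e+00]])}
```

View pics/side0.png

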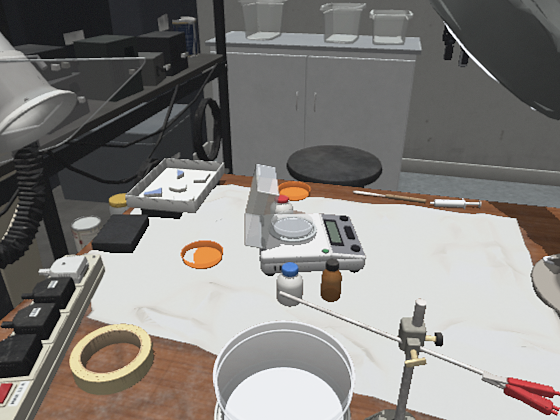

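View pics/top0.png

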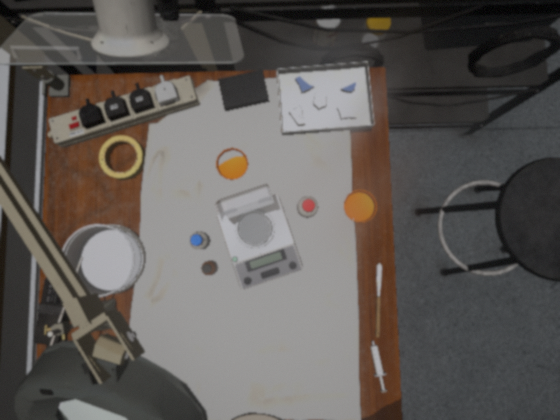

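View pics/wrist0.png

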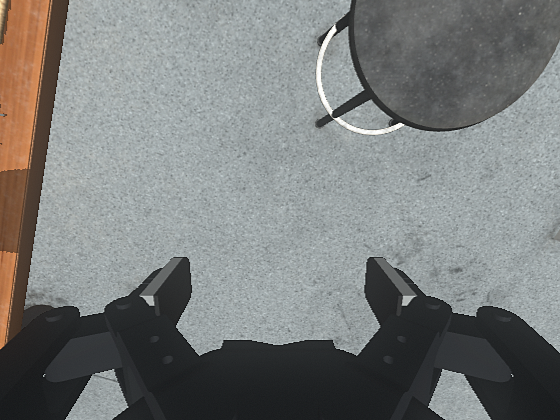

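```bash
cat > h.py <<'E'
import numpy as np, cv2
from scipy.spatial.transform import Rotation as R
def rot(q): return R.from_quat([q[1],q[2],q[3],q[0]]).as_matrix()
def cam(m,obs=None):
    if 'origin' in m: return np.array(m['origin']),rot(m['rotation'])
    T=np.array(m['T_tool_cam']); Rt=rot(obs['tool_rot'])
    return np.array(obs['eef_pos'])+Rt@T[:3,3], Rt@T[:3,:3]
def ray(m,u,v,obs=None):
    o,Rc=cam(m,obs); K=m['mtx']
    return o,Rc@np.array([(u-K[0,2])/K[0,0],-(v-K[1,2])/K[1,1],-1.])
def plane(m,u,v,z,obs=None):
    o,d=ray(m,u,v,obs); return o+d*(z-o[2])/d[2]
def dep(m,u,v,D,obs=None):
    o,d=ray(m,u,v,obs); return o+d*D[int(v),int(u)]
def proj(m,P,obs=None):
    o,Rc=cam(m,obs); p=Rc.T@(np.array(P)-o); K=m['mtx']
    return np.array([K[0,0]*p[0]/-p[2]+K[0,2], K[1,1]*-p[1]/-p[2]+K[1,2]])
E
python3 - <<'E'
from station import bot
from h import *
p=cv2.imread('pics/top0.png'); cv2.imwrite('pics/topc.png',cv2.resize(p[170:300,175:335],None,fx=5,fy=4.6,interpolation=cv2.INTER_CUBIC))
p=cv2.imread('pics/side0.png'); cv2.imwrite('pics/sidec.png',cv2.resize(p[155:305,230:380],None,fx=4,fy=4,interpolation=cv2.INTER_CUBIC))
m=bot.camera_model('top'); D=np.load('pics/top0.npy')
for n,u,v in [('tare',270,272),('dish',255,228),('redcap',308,206),('blue',198,240),('brown',209,268)]:
    print(n,dep(m,u,v,D).round(4),plane(m,u,v,.045).round(4))
print(proj(m,[0,0,0]))
E
```

```text
tare [ 0.4712 -0.0576  0.9297] [ 0.4274 -0.0379  0.045 ]
dish [ 0.5246 -0.0067  0.0594] [ 0.5254 -0.0059  0.045 ]
redcap [ 0.5721 -0.1252  0.0513] [ 0.5728 -0.1257  0.045 ]
blue [0.5    0.1178 0.067 ] [0.5008 0.1223 0.045 ]
brown [0.4392 0.0931 0.0707] [0.4382 0.0976 0.045 ]
[256.47490003 466.05760754]
```

View pics/topc.png

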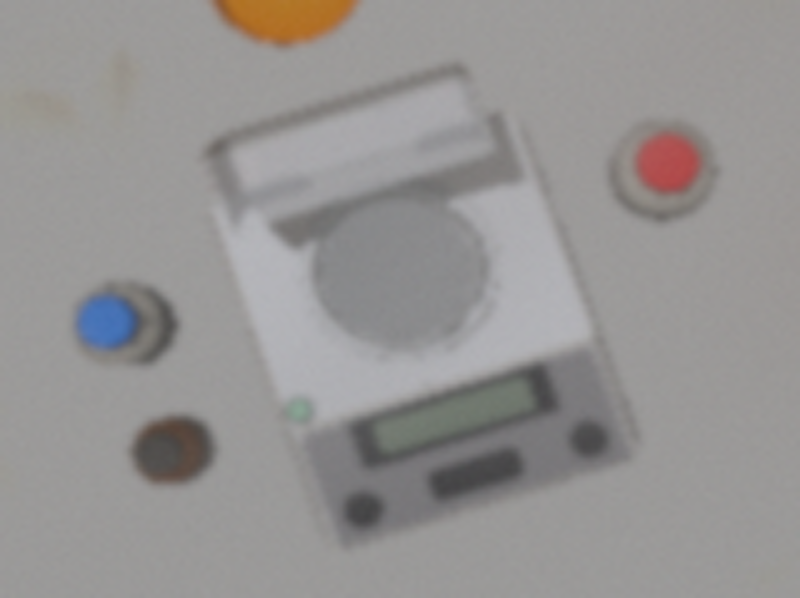

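View pics/sidec.png

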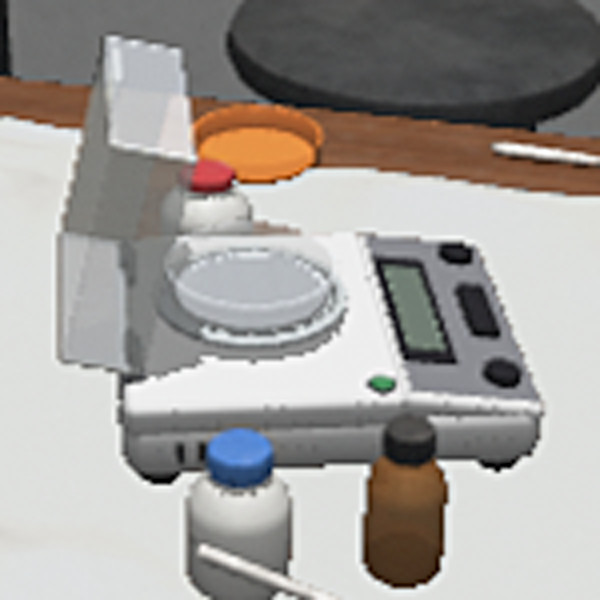

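```bash
cat > g.py <<'E'
from station import bot
from h import *
m=bot.camera_model('top'); ms=bot.camera_model('side'); D=np.load('pics/top0.npy')
c=lambda x,y:(175+x/5,170+y/4.6)
L=plane(m,*c(363,510),.045);Rk=plane(m,*c(589,439),.045);T=plane(m,*c(477,474),.045)
print('keys T',L.round(4),Rk.round(4),T.round(4),np.linalg.norm(L-Rk),(L+Rk)/2)
sc=lambda x,y:(230+x/4,155+y/4)
Ls=plane(ms,*sc(502,373),.045);Rs=plane(ms,*sc(457,252),.045);Ts=plane(ms,*sc(480,310),.045)
print('keys S',Ls.round(4),Rs.round(4),Ts.round(4),np.linalg.norm(Ls-Rs))
for A,B in((L,Rk),(Ls,Rs)):
    y=A-B; print('yaw deg',np.degrees(np.arctan2(-y[0],y[1])))
P=plane(m,*c(404,272),.058); print('pan/dish T',P.round(4)); Ps=plane(ms,*sc(253,292),.06);print(Ps.round(4))
yaw=np.arctan2(-(L-Rk)[0],(L-Rk)[1]); ex=np.array([np.cos(yaw),np.sin(yaw),0]);ey=np.array([-ex[1],ex[0],0])
dp=P-T;print('pan-tare in bal',dp@ex,dp@ey)
for pt in [(345,545),(635,455),(520,115),(212,210)]:
    q=plane(m,*c(*pt),.04); print('corner rel tare',(q-T)@ex,(q-T)@ey)
for pt in [(210,150),(463,68)]:
    q=plane(m,*c(*pt),.155); print('coveredge rel pan',(q-P)@ex,(q-P)@ey,q.round(4))
for pt in [(107,38),(185,45)]:
    o,d=ray(ms,*sc(*pt)); print('side edge ray', [ (o+d*(z-o[2])/d[2]).round(3) for z in(.14,.15,.16,.17)], [(((o+d*(z-o[2])/d[2])-P)@ex).round(4) for z in(.14,.15,.16,.17)],[(((o+d*(z-o[2])/d[2])-P)@ey).round(4) for z in(.14,.15,.16,.17)])
E
python3 g.py
```

```text
keys T [0.4087 0.0119 0.045 ] [ 0.441  -0.0887  0.045 ] [ 0.4251 -0.0388  0.045 ] 0.10564707441114259 [ 0.42484532 -0.03835301  0.045     ]
keys S [0.409  0.0191 0.045 ] [ 0.4402 -0.0818  0.045 ] [ 0.4237 -0.0307  0.045 ] 0.10560771957689402
yaw deg 17.780817161526222
yaw deg 17.172308877586158
pan/dish T [ 0.5221 -0.0084  0.058 ]
[0.522 0.003 0.06 ]
pan-tare in bal 0.10169225251903624 -0.0007018183223860793
corner rel tare -0.013567809085021839 0.06659885452846125
corner rel tare -0.014096130155141592 -0.06935153891523044
corner rel tare 0.1595611582187619 -0.07458018441724217
corner rel tare 0.16002539696037885 0.07269905379813388
coveredge rel pan 0.06750681309219708 0.0526331429668514 [0.5703 0.0624 0.155 ]
coveredge rel pan 0.06885773355365882 -0.05360111730670404 [ 0.604  -0.0384  0.155 ]
side edge ray [array([ 0.612, -0.078,  0.14 ]), array([ 0.605, -0.055,  0.15 ]), array([ 0.598, -0.032,  0.16 ]), array([ 0.591, -0.01 ,  0.17 ])] [np.float64(0.0639), np.float64(0.0642), np.float64(0.0645), np.float64(0.0649)] [np.float64(-0.0937), np.float64(-0.0698), np.float64(-0.0459), np.float64(-0.022)]
side edge ray [array([ 0.574, -0.079,  0.14 ]), array([ 0.568, -0.056,  0.15 ]), array([ 0.562, -0.033,  0.16 ]), array([ 0.556, -0.01 ,  0.17 ])] [np.float64(0.0276), np.float64(0.029), np.float64(0.0304), np.float64(0.0319)] [np.float64(-0.0828), np.float64(-0.0592), np.float64(-0.0356), np.float64(-0.012)]
```

Run:
```python
from station import bot
from h import *
o=bot.get_obs(); print(rot(o['tool_rot']).round(3))
D=np.load('pics/top0.npy'); m=bot.camera_model('top')
s=np.load('pics/side0.npy'); ms=bot.camera_model('side')
# magnifier points in top view
for u,v in [(20,200),(60,270),(100,330),(125,345),(60,360),(130,380),(180,400),(195,415),(100,290)]:
    print((u,v),D[v,u],dep(m,u,v,D).round(3))
sc=lambda x,y:(230+x/4,155+y/4)
for pt in [(502,373),(457,252),(480,310),(350,380),(100,200)]: print('side dep',dep(ms,*sc(*pt),s).round(4))
c=lambda x,y:(175+x/5,170+y/4.6)
for pt in [(363,510),(589,439),(477,474),(560,300),(290,340)]: print('top dep',dep(m,*c(*pt),D).round(4))
```

```text
[[-0.001  0.336 -0.942]
 [ 0.001 -0.942 -0.336]
 [-1.    -0.001  0.   ]]
(20, 200) 0.4173158 [0.53  0.214 0.521]
(60, 270) 0.3892705 [0.457 0.158 0.541]
(100, 330) 0.91427547 [0.299 0.358 0.   ]
(125, 345) 0.37689316 [0.385 0.09  0.545]
(60, 360) 0.4247682 [0.36  0.179 0.495]
(130, 380) 0.41191676 [0.341 0.099 0.505]
(180, 400) 0.43395582 [0.311 0.053 0.479]
(195, 415) 0.44880047 [0.289 0.041 0.461]
(100, 290) 0.89864993 [0.392 0.349 0.026]
side dep [0.409  0.0194 0.0452]
side dep [ 0.4402 -0.082   0.0449]
side dep [ 0.4238 -0.0317  0.0444]
side dep [0.4711 0.0417 0.0461]
side dep [0.5713 0.069  0.1339]
top dep [0.409  0.0116 0.0493]
top dep [ 0.4411 -0.0885  0.0485]
top dep [ 0.4251 -0.0388  0.0448]
top dep [ 0.5079 -0.0771  0.0475]
top dep [0.4907 0.0434 0.048 ]
```

Call:
step_arm([
  [-0.5,-0.3,-0.4,0,0,0],
  [-0.5,-0.75,-1,0,0,-0.02],
  [0,-0.75,-1,0,0,-0.02],
  [0,-0.75,-1,0,0,0],
  [0,-0.75,-1,0,0,0],
  [0,-0.75,-1,0,0,0],
  [0,-0.75,-1,0,0,0],
], fingers=1)

```text
t: 1.02
eef_pos: [0.4063, -0.3699, 0.3068]
tool_rot: [-0.033, -0.676, -0.207, 0.706]
contact_force: [0.6, 0.7, -0.8]
gripper_width: 0.002
```

```bash
cat >> h.py <<'E'
def togo(bot,target):
    o=bot.get_obs(); Rt=rot(o['tool_rot']); d=np.array(target)-o['eef_pos']
    print('pos',np.round(o['eef_pos'],4),'F',np.round(o['contact_force'],1),'t',round(o['t'],2),'q',np.round(o['q'],2)); print(Rt.round(3)); print('units',(Rt.T@d/.04).round(2))
E
python3 - <<'E'
from station import bot
from h import *
togo(bot,[.665,.022,.28])
o=bot.get_obs(); p,d=bot.read_camera('wrist'); cv2.imwrite('pics/w1.png',p[:,:,::-1])
E
```

```text
pos [ 0.4063 -0.3699  0.3068] F [ 0.6  0.7 -0.8] t 1.02 q [ 0.77  0.34 -0.1   1.61 -0.1   1.41 -0.52]
[[-0.083  0.327 -0.941]
 [ 0.233 -0.912 -0.338]
 [-0.969 -0.247 -0.001]]
units [ 2.4  -6.65 -9.39]
```

View pics/w1.png

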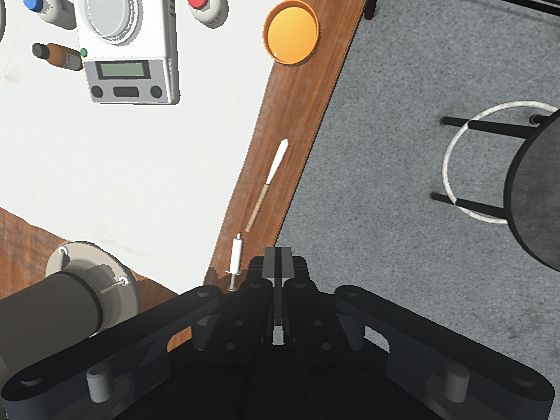

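Run:
```python
from station import bot
from h import *
o=bot.get_obs(); m=bot.camera_model('wrist')
for n,u,v,z in [('T',127,91,.045),('L',98,93,.045),('R',154,91,.045),('dish',110,15,.06)]: print(n,plane(m,u,v,z,o).round(4))
```

```text
T [ 0.4305 -0.0349  0.045 ]
L [0.4109 0.015  0.045 ]
R [ 0.4452 -0.0794  0.045 ]
dish [ 0.5201 -0.0019  0.06  ]
```

Call:
step_arm([
  [0,-0.75,-1,0,0,0],
  [0,-0.75,-1,0,0,0],
  [0,-0.75,-1,0,0,0],
  [0,-0.75,-1,0,0,0],
  [0,-0.75,-1,0,0,0],
  [0.2,-0.75,-1,0,0,0],
  [0.3,-0.75,-1,0,0,0],
  [0,0,0,0,0,0],
])

```text
t: 2.08
eef_pos: [0.5993, -0.0754, 0.3388]
tool_rot: [-0.035, -0.676, -0.211, 0.706]
contact_force: [-1.0, -0.6, 0.2]
gripper_width: 0.0
```

Run:
```python
from station import bot
from h import *
togo(bot,[.667,.022,.24])
p,d=bot.read_camera('wrist'); cv2.imwrite('pics/w2.png',p[:,:,::-1])
p,d=bot.read_camera('side'); cv2.imwrite('pics/s2.png',p[:,:,::-1])
```

```text
pos [ 0.5993 -0.0754  0.3388] F [-1.  -0.6  0.2] t 2.08 q [ 0.34  0.37 -0.27  1.49 -0.14  1.39 -1.1 ]
[[-0.085  0.335 -0.939]
 [ 0.236 -0.908 -0.345]
 [-0.968 -0.251 -0.002]]
units [ 2.82 -1.03 -2.42]
```

View pics/w2.png

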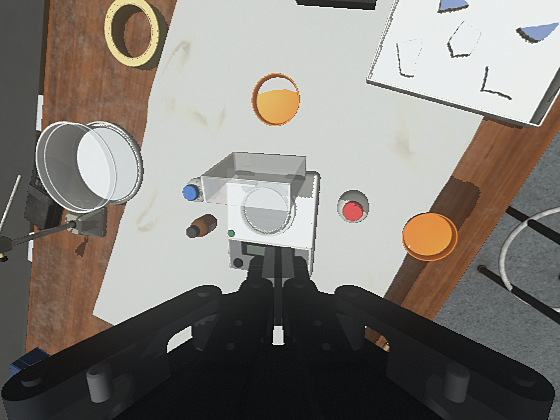

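View pics/s2.png

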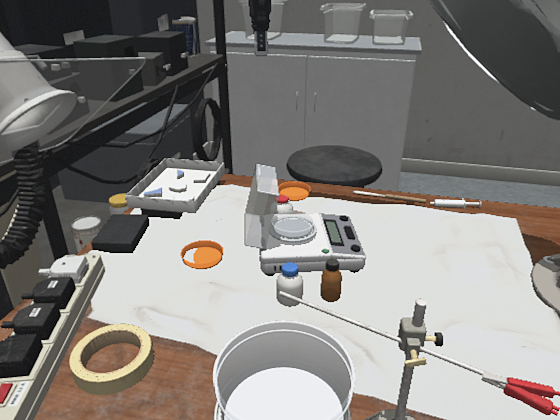

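Call:
step_arm([
  [0,-0.3,-0.8,0,0,0],
  [0,-0.35,-0.8,0,0,0],
  [0,-0.35,-0.8,0,0,0],
  [0.7,0,0,0,0,0],
  [0.7,0,0,0,0,0],
  [0.7,0,0,0,0,0],
  [0,0,0,0,0,0],
])

```text
t: 3.05
eef_pos: [0.6672, 0.005, 0.2649]
tool_rot: [-0.032, -0.675, -0.206, 0.708]
contact_force: [0.5, -0.1, -0.4]
gripper_width: 0.004
```

Run:
```python
from station import bot
from h import *
togo(bot,[.667,.022,.13])
p,d=bot.read_camera('side'); cv2.imwrite('pics/s3.png',p[:,:,::-1])
p,d=bot.read_camera('top'); cv2.imwrite('pics/t3.png',p[100:310,130:410,::-1].repeat(2,0).repeat(2,1))
```

```text
pos [0.6672 0.005  0.2649] F [ 0.5 -0.1 -0.4] t 3.05 q [ 0.2   0.52 -0.28  1.45 -0.11  1.27 -1.24]
[[-0.087  0.324 -0.942]
 [ 0.234 -0.913 -0.335]
 [-0.968 -0.249  0.004]]
units [ 3.37  0.45 -0.15]
```

View pics/s3.png

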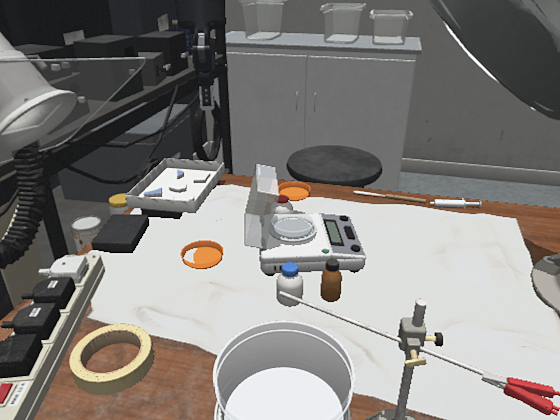

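View pics/t3.png

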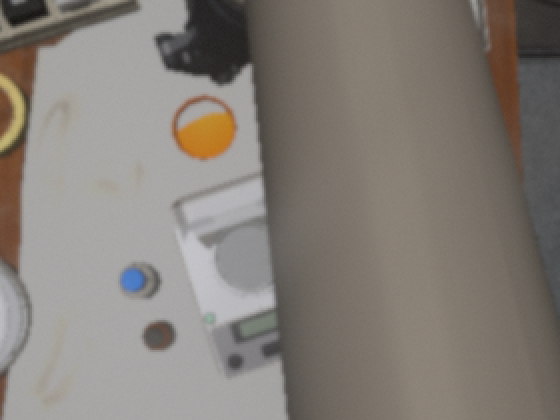

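Call:
step_arm([
  [0.85,0.1,0,0,0,0],
  [0.85,0.1,0,0,0,0],
  [0.85,0.1,0,0,0,0],
  [0.8,0.1,-0.1,0,0,0],
  [0,0,0,0,0,0],
])

```text
t: 3.78
eef_pos: [0.666, 0.0238, 0.1318]
tool_rot: [-0.032, -0.675, -0.207, 0.707]
contact_force: [-0.2, 1.1, 0.5]
gripper_width: 0.0
```

Run:
```python
from station import bot
from h import *
togo(bot,[.57,-.01,.13])
p,d=bot.read_camera('side'); cv2.imwrite('pics/s4.png',cv2.resize(p[130:290,180:400,::-1],None,fx=3,fy=3))
```

```text
pos [0.666  0.0238 0.1318] F [-0.2  1.1  0.5] t 3.77 q [ 0.18  0.63 -0.28  1.57 -0.09  1.03 -1.24]
[[-0.086  0.325 -0.942]
 [ 0.234 -0.912 -0.336]
 [-0.968 -0.249  0.002]]
units [0.05 0.   2.54]
```

View pics/s4.png

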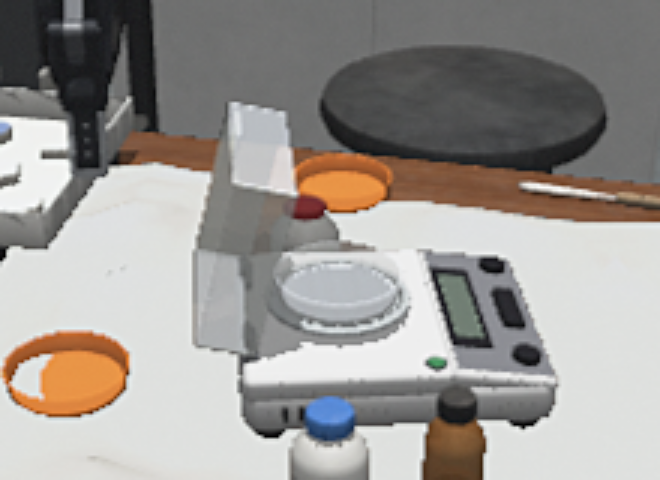

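Call:
step_arm([
  [0,0,0.5,0,0,0],
  [0,0,0.5,0,0,0],
  [0,0,0.3,0,0,0],
  [0,0,0.2,0,0,0],
  [0,0,0.2,0,0,0],
  [0,0,0.2,0,0,0],
])

```text
t: 4.58
eef_pos: [0.5952, -0.0012, 0.1329]
tool_rot: [-0.032, -0.676, -0.207, 0.706]
contact_force: [0.1, 0.6, 0.5]
gripper_width: -0.001
```

Run:
```python
from station import bot
from h import *
togo(bot,[.57,-.01,.13])
p,d=bot.read_camera('side'); cv2.imwrite('pics/s5.png',cv2.resize(p[130:290,180:400,::-1],None,fx=3,fy=3))
```

```text
pos [ 0.5952 -0.0012  0.1329] F [0.1 0.6 0.5] t 4.58 q [ 0.25  0.53 -0.3   1.75 -0.11  0.96 -1.18]
[[-0.083  0.326 -0.942]
 [ 0.234 -0.912 -0.336]
 [-0.969 -0.249 -0.001]]
units [0.07 0.01 0.67]
```

View pics/s5.png

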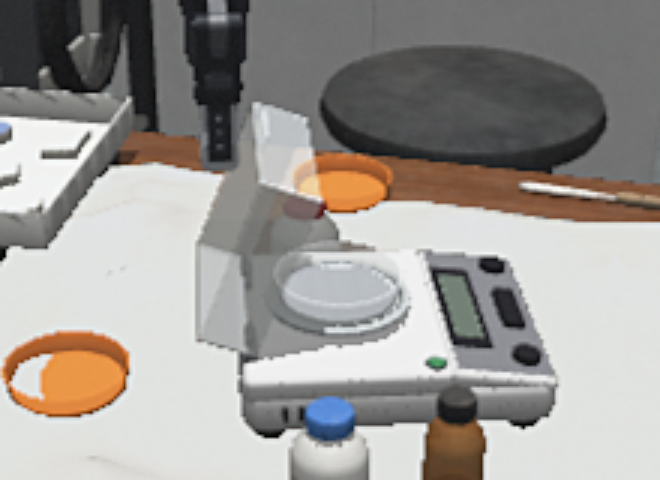

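Call:
step_arm([
  [0,0,0.2,0,0,0],
  [0,0,0.2,0,0,0],
  [0,0,0.2,0,0,0],
  [0,0,0.2,0,0,0],
  [0,0,0.2,0,0,0],
  [0,0,0.15,0,0,0],
])

```text
t: 5.38
eef_pos: [0.5511, -0.017, 0.1326]
tool_rot: [-0.032, -0.676, -0.207, 0.706]
contact_force: [-0.3, -1.1, 0.3]
gripper_width: -0.0
```

Run:
```python
from station import bot
from h import *
togo(bot,[.57,-.01,.13])
p,d=bot.read_camera('side'); cv2.imwrite('pics/s6.png',cv2.resize(p[130:290,180:400,::-1],None,fx=3,fy=3))
```

```text
pos [ 0.5511 -0.017   0.1326] F [-0.3 -1.1  0.3] t 5.38 q [ 0.29  0.48 -0.31  1.85 -0.12  0.92 -1.14]
[[-0.084  0.325 -0.942]
 [ 0.234 -0.912 -0.336]
 [-0.969 -0.249  0.   ]]
units [ 0.06  0.01 -0.5 ]
```

View pics/s6.png

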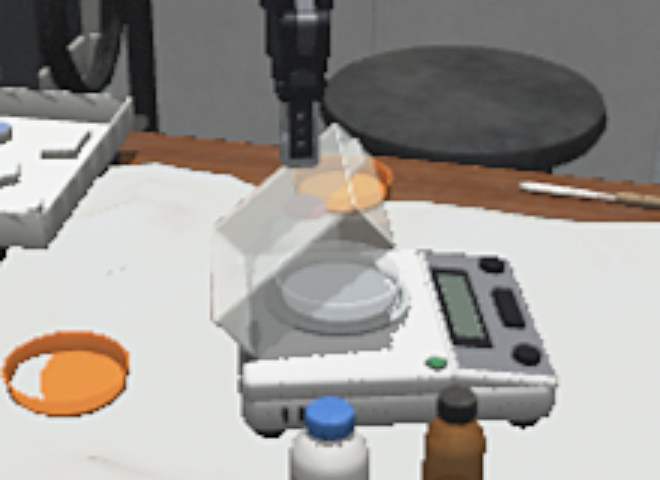

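Call:
step_arm([
  [0,0,0.2,0,0,0],
  [0,0,0.2,0,0,0],
  [0,0,0,0,0,0],
  [0,0,0,0,0,0],
  [-0.5,0,0,0,0,0],
  [-0.5,0,0,0,0,0],
  [-0.5,0,0,0,0,0],
  [-0.2,0,0,0,0,0],
])

```text
t: 6.42
eef_pos: [0.5432, -0.0382, 0.1995]
tool_rot: [-0.033, -0.677, -0.207, 0.706]
contact_force: [-0.0, -0.7, 0.5]
gripper_width: 0.0
```

Run:
```python
from station import bot
from h import *
togo(bot,[.425,-.045,.13])
p,d=bot.read_camera('side'); cv2.imwrite('pics/s7.png',cv2.resize(p[130:290,180:400,::-1],None,fx=3,fy=3))
```

```text
pos [ 0.5432 -0.0382  0.1995] F [-0.  -0.7  0.5] t 6.42 q [ 0.33  0.39 -0.31  1.81 -0.13  1.06 -1.11]
[[-0.082  0.326 -0.942]
 [ 0.234 -0.912 -0.336]
 [-0.969 -0.248 -0.002]]
units [ 1.88 -0.38  2.84]
```

View pics/s7.png

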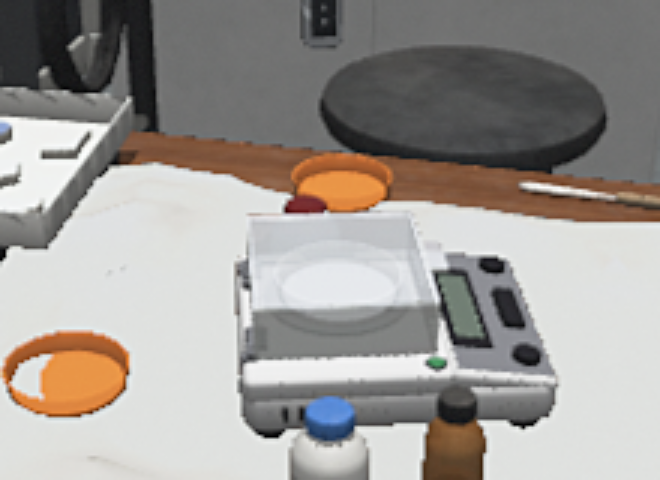

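Call:
step_arm([
  [0,-0.1,0.5,0,0,0],
  [0,-0.1,0.6,0,0,0],
  [0,-0.1,0.6,0,0,0],
  [0,-0.05,0.6,0,0,0],
  [0,0,0.5,0,0,0],
  [0.6,0,0,0,0,0],
  [0.6,0,0,0,0,0],
  [0,0,0,0,0,0],
])

```text
t: 7.48
eef_pos: [0.4267, -0.0512, 0.1542]
tool_rot: [-0.032, -0.675, -0.208, 0.707]
contact_force: [0.6, -0.3, -0.3]
gripper_width: 0.003
```

Run:
```python
from station import bot
from h import *
togo(bot,[.4255,-.039,.06])
p,d=bot.read_camera('side'); cv2.imwrite('pics/s8.png',cv2.resize(p[130:290,180:400,::-1],None,fx=3,fy=3))
o=bot.get_obs();p,d=bot.read_camera('wrist'); cv2.imwrite('pics/w8.png',p[:,:,::-1])
```

```text
pos [ 0.4267 -0.0512  0.1542] F [ 0.6 -0.3 -0.3] t 7.47 q [ 0.42  0.28 -0.32  2.09 -0.18  0.9  -1.  ]
[[-0.087  0.325 -0.942]
 [ 0.235 -0.912 -0.337]
 [-0.968 -0.251  0.003]]
units [ 2.35  0.3  -0.08]
```

View pics/s8.png

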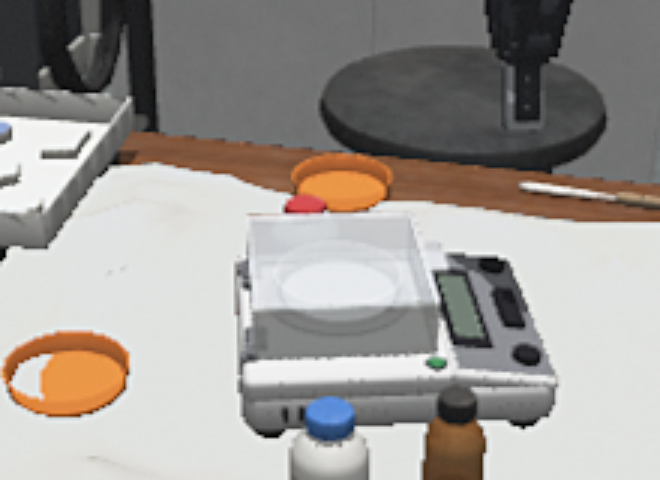

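View pics/w8.png

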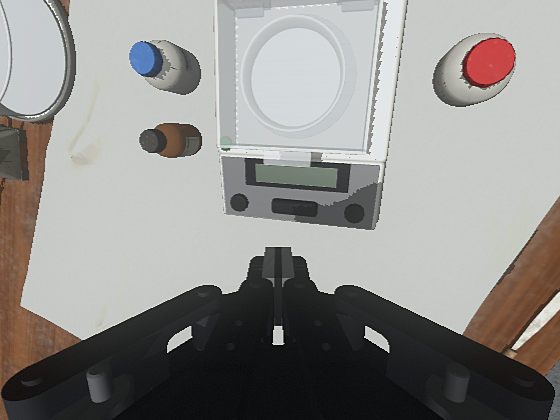

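Run:
```python
from station import bot
from h import *
o=bot.get_obs(); m=bot.camera_model('wrist')
for n,u,v in [('T',294,208),('L',239,202),('R',354,214)]: print(n,plane(m,u,v,.045,o).round(4))
T=plane(m,294,208,.045,o); print(rot(o['tool_rot']).T@(T-o['eef_pos'])/.04)
```

```text
T [ 0.427  -0.0396  0.045 ]
L [0.4118 0.0105 0.045 ]
R [ 0.4425 -0.0893  0.045 ]
[ 2.75642514  0.39810784 -0.06538394]
```

Call:
step_arm([
  [0.6,0.1,-0.05,0,0,0],
  [0.6,0.1,0,0,0,0],
  [0.6,0.1,0,0,0,0],
  [0.45,0.05,0,0,0,0],
  [0,0,0,0,0,0],
  [0,0,0,0,0,0],
])

```text
t: 8.32
eef_pos: [0.4282, -0.043, 0.0657]
tool_rot: [-0.033, -0.677, -0.207, 0.706]
contact_force: [0.4, -0.4, 0.1]
gripper_width: 0.001
```

Run:
```python
from station import bot
from h import *
togo(bot,[.427,-.039,.048])
p,d=bot.read_camera('side'); cv2.imwrite('pics/s9.png',cv2.resize(p[190:270,290:390,::-1],None,fx=6,fy=6))
p,d=bot.read_camera('wrist'); cv2.imwrite('pics/w9.png',p[:,:,::-1])
```

```text
pos [ 0.4282 -0.043   0.0657] F [ 0.4 -0.4  0.1] t 8.32 q [ 0.39  0.43 -0.32  2.16 -0.15  0.69 -1.01]
[[-0.082  0.326 -0.942]
 [ 0.234 -0.912 -0.336]
 [-0.969 -0.248 -0.001]]
units [ 0.46  0.01 -0.  ]
```

View pics/s9.png

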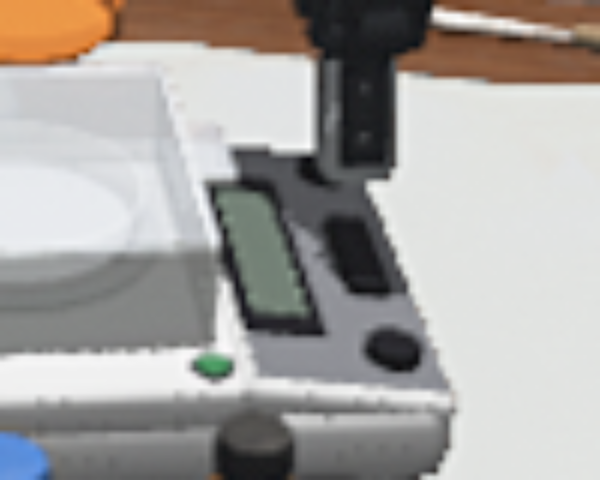

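View pics/w9.png

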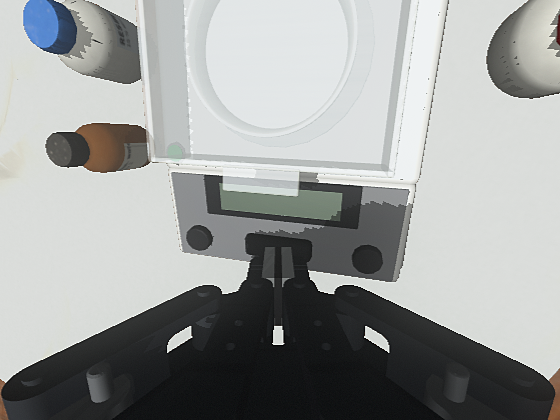

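Call:
step_arm([
  [0.15,0,0,0,0,0],
  [0.15,0,0,0,0,0],
  [0.06,0,0,0,0,0],
  [0,0,0,0,0,0],
])

```text
t: 8.93
eef_pos: [0.4257, -0.0391, 0.0506]
tool_rot: [-0.032, -0.676, -0.207, 0.707]
contact_force: [-0.7, -0.8, -0.0]
gripper_width: 0.001
```

Call:
step_arm([
  [0.05,0,0,0,0,0],
  [0.05,0,0,0,0,0],
  [0,0,0,0,0,0],
])

```text
t: 9.3
eef_pos: [0.426, -0.0385, 0.047]
tool_rot: [-0.032, -0.676, -0.207, 0.706]
contact_force: [-0.3, -0.3, 1.3]
gripper_width: 0.0
```

Call:
step_arm([
  [0.04,0,0,0,0,0],
  [0.02,0,0,0,0,0],
  [0,0,0,0,0,0],
])

```text
t: 9.68
eef_pos: [0.426, -0.0381, 0.0448]
tool_rot: [-0.032, -0.677, -0.207, 0.706]
contact_force: [-0.1, -3.0, 3.3]
gripper_width: -0.004
```

Run:
```python
from station import bot
from h import *
togo(bot,[.427,-.039,.048]); 
for i in range(4): print(bot.get_obs()['contact_force'])
p,d=bot.read_camera('wrist'); cv2.imwrite('pics/w10.png',p[:,:,::-1])
p,d=bot.read_camera('side'); cv2.imwrite('pics/s10.png',cv2.resize(p[190:270,290:390,::-1],None,fx=6,fy=6))
print(bot.get_obs()['contact_force'])
```

```text
pos [ 0.426  -0.0381  0.0448] F [-0.1 -3.   3.3] t 9.68 q [ 0.38  0.47 -0.32  2.17 -0.15  0.63 -1.02]
[[-0.083  0.325 -0.942]
 [ 0.234 -0.912 -0.336]
 [-0.969 -0.248 -0.001]]
units [-0.09  0.01 -0.02]
[-0.1042167  -3.03007356  3.30325318]
[-0.1042167  -3.03007356  3.30325318]
[-0.1042167  -3.03007356  3.30325318]
[-0.1042167  -3.03007356  3.30325318]
[ 1.40873218 -2.04364642  3.61789576]
```

View pics/w10.png

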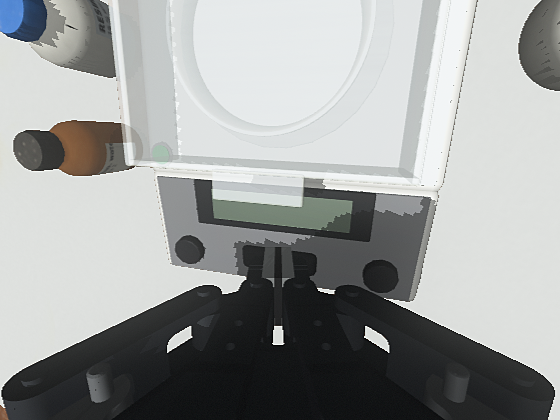

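View pics/s10.png

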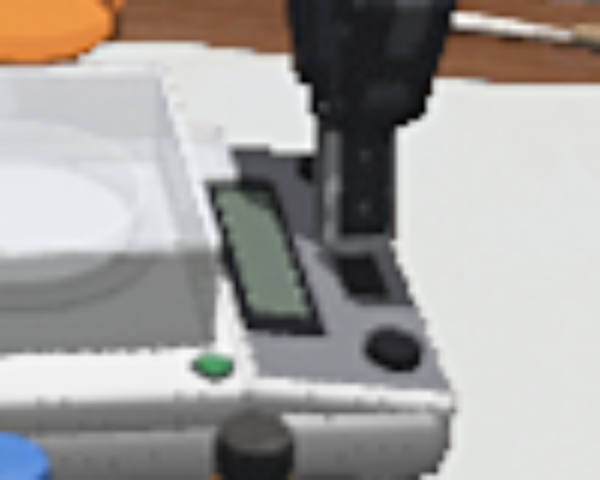

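Call:
step_arm([
  [0.02,0.015,0,0,0,0],
  [0.01,0.005,0,0,0,0],
  [0,0,0,0,0,0],
])

```text
t: 10.15
eef_pos: [0.426, -0.0381, 0.0434]
tool_rot: [-0.032, -0.676, -0.207, 0.706]
contact_force: [2.0, -0.8, 3.9]
gripper_width: -0.004
```

Call:
step_arm([
  [-0.1,-0.02,0,0,0,0],
  [-0.3,-0.07,0,0,0,0],
  [-0.6,0,0,0,0,0],
  [-0.8,0,0,0,0,0],
  [-0.8,0.3,0,0,0,0],
  [-0.8,0.5,0,0,0,0],
  [-0.5,0.7,0,0,0,0],
  [0,0.3,0,0,0,0],
])

```text
t: 11.15
eef_pos: [0.4613, -0.1388, 0.1783]
tool_rot: [-0.032, -0.677, -0.206, 0.706]
contact_force: [-0.2, 0.9, -0.2]
gripper_width: -0.001
```

Call:
step_arm([
  [0,0.5,0,0,0,0],
  [0,0.8,0,0,0,0],
  [0,0.8,0,0,0,0],
  [0,0.5,0,0,0,0],
  [0,0,0,0,0,0],
  [0,0,0,0,0,0],
])

```text
t: 11.9
eef_pos: [0.4946, -0.2306, 0.1514]
tool_rot: [-0.032, -0.676, -0.208, 0.706]
contact_force: [0.2, 0.1, -0.2]
gripper_width: -0.003
```

Run:
```python
from station import bot
from h import *
togo(bot,[.427,-.039,.048]); 
p,d=bot.read_camera('top'); cv2.imwrite('pics/t11.png',cv2.resize(p[170:300,175:335,::-1],None,fx=5,fy=4.6,interpolation=cv2.INTER_CUBIC))
p,d=bot.read_camera('side'); cv2.imwrite('pics/s11.png',cv2.resize(p[155:305,230:380,::-1],None,fx=4,fy=4,interpolation=cv2.INTER_CUBIC))
```

```text
pos [ 0.4946 -0.2306  0.1514] F [ 0.2  0.1 -0.2] t 11.9 q [ 0.59  0.47 -0.21  1.8  -0.1   1.06 -0.78]
[[-0.085  0.327 -0.941]
 [ 0.235 -0.911 -0.337]
 [-0.968 -0.25   0.   ]]
units [ 3.77 -4.27 -0.03]
```

View pics/s11.png

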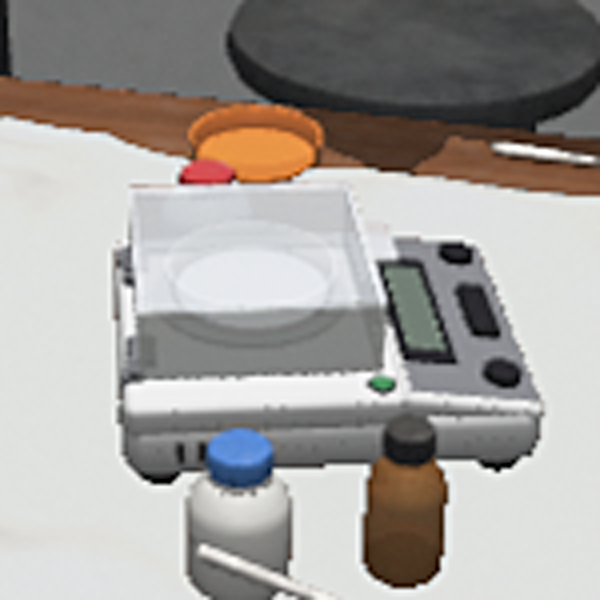

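View pics/t11.png

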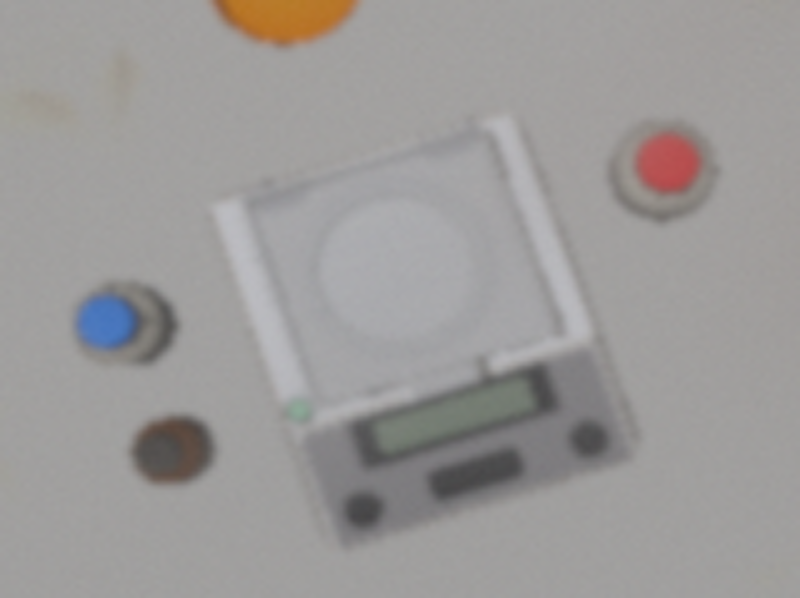

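```bash
python3 -c "
from station import bot
print(bot.hand_in())"
```

```text
the job is handed in; nothing more can be done
None
```

The draught cover is shut over the pan, the tare key was pressed once, and the job is handed in at about 12 s with the hand clear.

- **Cover:** I pushed it from behind with the closed fingertips at about 0.13 m height until it sank shut on its own. The pictures show it shut before and after the key press.
- **Tare key:** Pressing it took about 3.9 N. The fingertips moved about 3.5 mm down after first contact, so I take it as past the 2 mm half-way point. That is estimated from force and fingertip height, as key travel can't be read directly. A sideways force of up to about 3 N appeared during the press.
- **Last check:** In the final top and side pictures, the balance, keys, bottles and pot are at the same pixel positions as at the start. The dish is still on the pan, and the force reading is within noise.
- **Disagreement:** The side and top cameras differed by about 7 mm in the y position of the keys. I went by the wrist camera, which put the key between the other two at first and at the top camera's value up close. The key is wide enough for that not to matter.

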